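# Release the locked drawer of the battery-pack tester

### The arm

A 7-joint arm with a two-finger parallel gripper is mounted at the origin on the work surface. World frame = base frame: x ahead of the robot, y to its left, z up, the work surface at z = 0. Lengths are in m, angles in rad, forces in N, time in s.
With the tool pointing down it reaches from about 0.4 to 0.85 m from the base axis. Payload 4.5 kg.
Tool frame: the origin (TCP) lies midway between the tips of the shut fingers; the grasp point (between the pads) lies 19 mm behind it (r.grip_point_offset is the distance from the TCP to the grasp point, in m); z points along the fingers, y is the line along which they close (so a half turn about z gives the same grasp; the last joint's range is limited). The gripper opens to 88 mm and grips with 3 to 60 N. Pads are 18 mm wide; open, the fingers measure 123 mm over their backs; the gripper's body (75 mm by 187 mm) begins 45 mm behind the grasp point.
Start: joints at [1.243, 0.689, -0.195, 1.565, 0.157, 0.902, -0.215], TCP at [0.221, -0.585, 0.239] pointing down, gripper open.
Joint ranges: [-3.01, 3.01], [-0.46, 2.08], [-1.47, 1.51], [0.13, 2.56], [-1, 4.14], [0.04, 2.09], [-2.66, 2.66]. Speed limits (rad/s): [2.57, 2.57, 3.14, 3.14, 3.14, 3.14, 3.14].

### API

Orientations are given as a unit quaternion [x, y, z, w].
In Python, from plant import r, optics gives the robot as it stands.
- The arm moves only by the shell command python3 -m pendant 'ROWS' [OPENING] [FORCE]. ROWS is JSON, a list of rows, each a list of 6 numbers: the shift along the tool's x, y, z as a fraction of full scale, then the turn, a rotation vector about the tool's x, y, z as a fraction of full scale. A call has 1 to 5 rows; each row shifts and turns the commanded pose from where the row before left it, along the tool's axes as they then stand; what a row does not reach is not made up. Full scale, the value 1, is 0.025 m for a shift and pi rad for a turn. A row lasts 1/12 s, in which the tool goes at most 41.7 mm and 7.16 degrees, less where a joint would pass 70% of its speed; a pose out of reach is approached as far as the arm can. A call with a number of a shift or a turn outside -1 to 1 is refused whole. A call with a gripper value outside its range is refused whole. OPENING is the opening, from -1 (shut) to 1 (fully open), set as the call begins (- or left out, the last holds). The fingers move at their own pace and stop on an object; FORCE is the grip in N (left out, the last holds). Time passes only in rows, so rows that do not move let the fingers close. It gives the time, the measured TCP pose, the force, the opening and the grip force at its end, in the units of the state.
- r.get_state(): the state, without advancing time (a new reading comes with each control period).
- optics.snapshot(name): name is "scene" or "top" or "wrist"; returns (picture, depth): 420x560x3 uint8, blue, green, red; 420x560 float32, m along the optical axis (not along the pixel's ray), 0 where there is no reading.
- optics.calibration(name): a dict with "vfov" (degrees; the focal length in pixels is half the picture's height over the tangent of half this angle, whatever the lens; pixels are square), "cx", "cy" (the principal point, pixels), "cam_to_world" (4x4, takes a point from camera to world coordinates); the wrist camera has in their place "tool_from_camera" (4x4, takes a point from camera to tool coordinates, whose origin is the TCP and whose axes are the flange's). Camera axes: x right, y up, looking along -z (the intrinsics and any distortion apply to the point x, -y, -z); pixel columns grow to the right and rows downward; lengths in m; the calibration is good to about 2 mm. A picture is of the moment at which its call begins: read the wrist's pose just before it. calibration takes no time and is no camera call.
- r.finish_job(): hands the job in; it is judged then, once.
The state is a dict: "clock": time; "q": joint angles; "qd": joint speeds; "joint_torque": joint torques, N m; "tool_pos": TCP position; "eef_rot": TCP orientation; "contact_force": force on the tool from outside, world axes, zero at the start; "moment": the same for the moment, N m; "opening": opening from 0.0 (shut) to 1.0 (fully open); "finger_force": force on a finger pad.
Only numpy, scipy, OpenCV 4.12 (cv2) and the standard library are available. Lean on these libraries where they do the work, as an engineer would, in place of code of your own. Each camera call takes 0.05 s, during which the arm holds its last target. There are 200 camera calls.

### The job

The tester's drawer is still locked after the power cut. Take the red-handled release key from the tool block, pass its flat blade through the steel-framed slot in the tester's sloping panel and press the hidden spring catch gently, just until the drawer springs out. Stand the key fully back in its place in the tool block, pull the drawer all the way out with the battery pack still in it, and leave everything else on the bench alone.

Things in the scene. Friction and masses are not known exactly. Their poses are not given: they have to be found in the camera images.
- key: Release key, 146 mm, 80 g, standing in one of the three slots of the tool block; the others hold a blue- and a yellow-handled tool. Origin at the blade's tip, z up towards the handle. Steel blade z 0-70 mm, 4 mm thick (x), 10 mm wide (y), alike either way round, last 4 mm narrowed to 3 x 7 mm; black collar z 70-76 mm (20 x 30 mm); red handle z 76-146 mm.
- key_grip (a point): Where to grip the key: on its axis, 116 mm above the tip. The red handle is flat: 14 mm thick (key x), 24 mm wide (key y); close the fingers across the 14 mm.
- tool_block: Fixed wooden tool block 56 x 190 x 80 mm, origin at the centre of its underside, z up, with three upright through slots at its y = -60, 0 and +60 mm, each 11 mm (x) by 17 mm (y). A tool is home when its collar rests on the block's top: its tip is then 10 mm above the bench, the blade's width along the block's y.
- slot_plate: Sloping front panel of the tester, 27 degrees from level. Origin at the centre of the slot's mouth, on the panel's face; z out of the panel (up and to the tester's front), x up the slope, y along the slot. The slot, 7 mm (x) by 13 mm (y) in a steel frame, runs straight in along -z. The panel and the catch behind it bear at most 35 N from the key.
- slot_end (a point): Inner end of the slot's guide, 14 mm straight in from the mouth. Beyond it, unseen, lies the flat pad of a spring catch, square to the slot, 22 to 34 mm in from the mouth (differs each time). From first touch (about 4 N) press it some 5 to 7 mm on, rising to about 8 N, until the drawer is freed; 8.5 mm from first touch is a hard stop.
- drawer (a joint): How far the drawer is out, m: 0 shut and caught (1 to 2 mm of play), about 0.03 to 0.04 once the catch is tripped and the ejector spring has pushed it, 0.11 fully out at its stop. It slides level towards the tester's front (-x of tester) against about 1 N of friction and light damping.
- drawer_handle (a point): Middle of the drawer's dark handle bar: round, 12 mm thick, 122 mm long, level, along the tester's y, 76 mm above the bench, its axis 48 mm in front of the drawer's face, whose top edge is 90 mm above the bench; moves with the drawer. Free from above.
- drawer_floor (a point): Middle of the drawer's floor (200 x 186 mm inside), 20 mm above the bench; moves with the drawer.
- pack: Blue-wrapped battery pack 67 x 95 x 38 mm, 0.45 kg, lying loose on the drawer's floor; origin at the centre of its underside.
- tester: The pack tester: fixed blue-grey bench instrument 300 deep x 240 wide x 147 mm high. Origin at the centre of its underside, front towards its -x. The front is upright to 95 mm (the drawer), then slopes back at 27 degrees over 115 mm (the panel), then the top is flat.
- spudger: Blue-handled tool in the tool block, to be left alone. Origin at its blade's tip; its handle's top is 148 mm above the bench.
- scraper: Yellow round-handled tool in the tool block, to be left alone. Origin at its blade's tip; its handle's top is 152 mm above the bench.
- green_pack: Green battery pack 67 x 113 x 76 mm on the bench, a bystander. Origin under its centre.
- round_pack: Black round battery pack, 58 mm across, 68 mm high, a bystander. Origin under its centre.
- multimeter: Yellow multimeter 160 x 78 x 36 mm, lying, a bystander. Origin under its centre.

How it is judged:
By the outcome, as a careful person would: the job done as asked, in the order asked, and still so for the second after the job is handed in, with the robot touching nothing.
It also fails if it takes over 61 s, if anything falls off the work surface, if the arm or the gripper's body presses on something with over 40 N, if the wrist force passes 120 N, or if a joint passes its speed limit or range.

## Working session

There is one attempt and no reset: what is moved stays moved. The work goes in short steps, Python scripts to look and compute and a shell command to move; the robot and the scene stay as the last step left them, time stands still between calls to the robot, and variables do not carry over. Pictures are saved under pics/ and viewed, at most 10 in all, crops included, and the job is handed in when it is done.

```bash
mkdir -p pics; ls; python3 - <<'E'
from plant import r, optics
import cv2, numpy as np
np.set_printoptions(precision=4,suppress=True)
print(r.get_state(), r.grip_point_offset)
for n in ("scene","top","wrist"):
    c=optics.calibration(n); print(n,c)
    p,d=optics.snapshot(n); cv2.imwrite(f"pics/{n}0.png",p); np.save(f"pics/{n}0.npy",d); print((d>0).mean(), d.max())
E
```

```text
pics
{'clock': 0.0, 'q': array([ 1.2428,  0.69  , -0.1945,  1.5663,  0.1573,  0.9025, -0.2151]), 'qd': array([-0.0009, -0.0006, -0.0017,  0.0001, -0.    , -0.0008,  0.0002]), 'joint_torque': array([ -0.0001, -52.7561,  -1.2669, -15.3427,  -0.0527,   0.0066,
         0.0002]), 'tool_pos': array([ 0.221 , -0.584 ,  0.2379]), 'eef_rot': array([ 0.9837,  0.1799, -0.0002, -0.0009]), 'contact_force': array([ 1.3439, -0.3585,  0.6356]), 'moment': array([-0.0494, -0.0127, -0.0145]), 'finger_force': 0.0, 'opening': 1.002732217251628} 0.0187
scene {'vfov': 55.72463193928407, 'cx': 282.26982004117133, 'cy': 210.2638564832631, 'cam_to_world': array([[ 0.8076, -0.4944,  0.3215,  0.8161],
       [ 0.5897,  0.6814, -0.4335, -0.4045],
       [-0.0048,  0.5397,  0.8419,  0.9361],
       [ 0.    ,  0.    ,  0.    ,  1.    ]])}
0.9958843537414966 3.0544555
top {'vfov': 56.86364071583758, 'cx': 280.63479992300597, 'cy': 209.8836346580107, 'cam_to_world': array([[ 0.0157,  0.9901, -0.1396,  0.353 ],
       [-0.9997,  0.013 , -0.0206,  0.0229],
       [-0.0185,  0.1399,  0.99  ,  1.3261],
       [ 0.    ,  0.    ,  0.    ,  1.    ]])}
0.9960714285714286 2.2727337
wrist {'vfov': 62.54535984883465, 'cx': 284.555069522803, 'cy': 210.24099797098842, 'tool_from_camera': array([[-0.0004,  0.9471,  0.321 ,  0.0842],
       [ 1.    ,  0.0001,  0.0008,  0.001 ],
       [ 0.0008,  0.321 , -0.9471, -0.1447],
       [ 0.    ,  0.    ,  0.    ,  1.    ]])}
0.9958801020408163 1.3568702
```

View pics/top0.png

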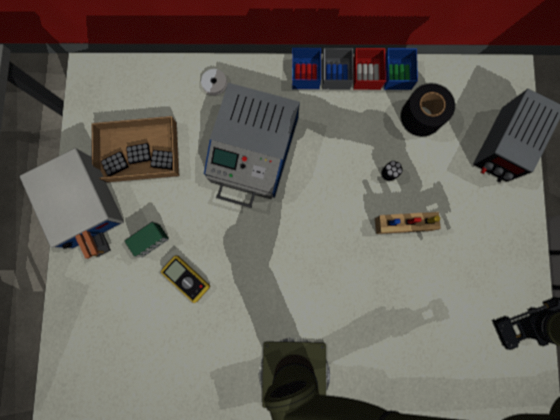

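View pics/scene0.png

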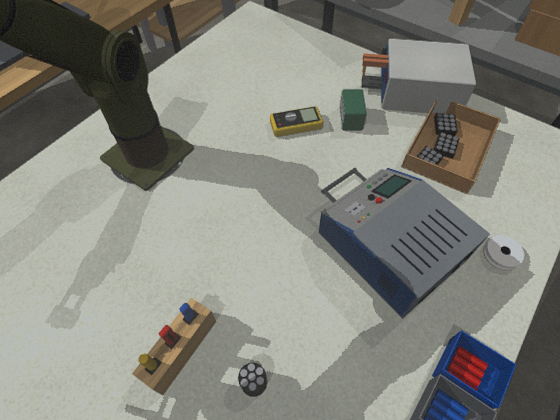

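The top view shows the tester around (250,140), its panel with a light slot frame near (258,172) and the handle bar at (233,202). The tool block is at (409,222), with the red key in the middle at (415,221). Next I'll measure these.

```bash
cat > h.py <<'E'
import cv2, numpy as np
from plant import r, optics
from scipy.spatial.transform import Rotation as R
np.set_printoptions(precision=4,suppress=True)
def T_tool(s):
    T=np.eye(4); T[:3,:3]=R.from_quat(s["eef_rot"]).as_matrix(); T[:3,3]=s["tool_pos"]; return T
def shot(n,tag=None):
    s=r.get_state(); p,d=optics.snapshot(n)
    c=optics.calibration(n)
    T=c["cam_to_world"] if "cam_to_world" in c else T_tool(s)@c["tool_from_camera"]
    if tag: cv2.imwrite(f"pics/{tag}.png",p)
    return p,d,c,T
def cloud(d,c,T):
    h,w=d.shape; f=h/2/np.tan(np.radians(c["vfov"]/2))
    v,u=np.mgrid[:h,:w]
    P=np.stack([(u-c["cx"])/f*d,-(v-c["cy"])/f*d,-d],-1)
    return P@T[:3,:3].T+T[:3,3]
def ray(uv,c,T,z):
    f=210/np.tan(np.radians(c["vfov"]/2))
    D=T[:3,:3]@np.array([(uv[0]-c["cx"])/f,-(uv[1]-c["cy"])/f,-1]); return T[:3,3]+D*(z-T[2,3])/D[2]
def rect(m,W):
    q=cv2.minAreaRect(W[m][:,:2].astype(np.float32)); return q
E
python3 - <<'E'
from h import *
for n in ("top","scene"):
    p=cv2.imread(f"pics/{n}0.png"); d=np.load(f"pics/{n}0.npy"); c=optics.calibration(n); T=c["cam_to_world"]; W=cloud(d,c,T)
    hsv=cv2.cvtColor(p,cv2.COLOR_BGR2HSV); H,S,V=cv2.split(hsv)
    x,y,z=W[...,0],W[...,1],W[...,2]
    print(n,"bench z",np.median(z[(abs(x-.45)<.05)&(abs(y+.1)<.05)]))
    a=(x>.3)&(x<.65)&(y<-.15)&(y>-.6)
    blk=a&(z>.07)&(z<.09)&(H>8)&(H<25)&(S>60); print("block",rect(blk,W),np.median(z[blk]),blk.sum())
    for nm,hh in (("red",(H<6)|(H>173)),("blue",(H>100)&(H<130)),("yel",(H>22)&(H<35))):
        m=a&(z>.1)&hh&(S>100); q=W[m]; print(nm,m.sum(),q.mean(0),q.min(0),q.max(0))
    t=(x>.5)&(x<1.1)&(y>-.05)&(y<.35)
    top=t&(z>.142)&(z<.155); print("testertop",rect(top,W),np.median(z[top]))
    yaw=0
    np.save(f"pics/{n}W.npy",W)
p=cv2.imread("pics/top0.png")[70:215,190:310]; cv2.imwrite("pics/crop.png",cv2.resize(p,None,fx=4,fy=4,interpolation=cv2.INTER_CUBIC))
E
```

```text
top bench z 0.00045992801573402353
block ((0.4968445301055908, -0.36580848693847656), (0.0558118000626564, 0.19140572845935822), 4.284956932067871) 0.080926288210459 788
red 48 [ 0.4939 -0.3615  0.1414] [ 0.4902 -0.375   0.102 ] [ 0.4992 -0.3522  0.1615]
blue 44 [ 0.4893 -0.3032  0.1339] [ 0.4846 -0.3139  0.1004] [ 0.4958 -0.2957  0.1502]
yel 54 [ 0.4982 -0.4216  0.1362] [ 0.4913 -0.4322  0.1012] [ 0.506  -0.4158  0.1552]
testertop ((0.7943015694618225, 0.13901615142822266), (0.2405872941017151, 0.22861523926258087), 74.61973571777344) 0.14713666708274475
scene bench z 0.00047735251682334834
block ((0.49516814947128296, -0.3642674684524536), (0.05798577889800072, 0.18920238316059113), 4.027295112609863) 0.08045124688098176 1912
red 155 [ 0.4991 -0.3654  0.1409] [ 0.4888 -0.3763  0.1002] [ 0.5035 -0.3537  0.1603]
blue 66 [ 0.4919 -0.3081  0.1438] [ 0.4837 -0.3159  0.1044] [ 0.4982 -0.2978  0.151 ]
yel 172 [ 0.5039 -0.4247  0.1373] [ 0.4911 -0.4343  0.1002] [ 0.5096 -0.4153  0.155 ]
testertop ((0.7919397950172424, 0.14028197526931763), (0.24323393404483795, 0.22781632840633392), 74.55917358398438) 0.1482704863728178
```

View pics/crop.png

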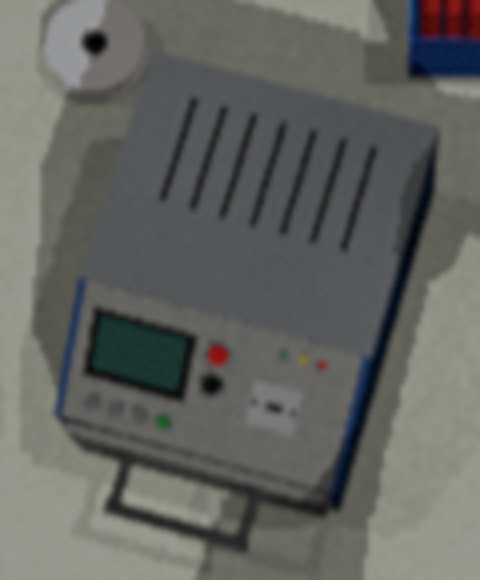

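The slot frame shows at crop (273,408), which is about (258,172) in the full top picture. The block measures 56 x 191 mm at a height of 80 mm with a yaw of about 4.3°, and the tester is 240 mm wide with a yaw of about -15.4°, both matching the given sizes. I'll move above the key now.

```bash
python3 -m pendant '[[0.957,-0.309,0,0,0,0],[0.957,-0.309,0,0,0,0],[0.957,-0.309,0,0,0,0],[0.957,-0.309,0,0,0,0],[0.957,-0.309,0,0,0,0]]' 1 >/dev/null
python3 -m pendant '[[0.957,-0.309,0,0,0,0],[0.957,-0.309,0,0,0,0],[0.957,-0.309,0,0,0,0],[0.957,-0.309,0,0,0,0],[0.957,-0.309,0,0,0,0]]' >/dev/null
python3 -m pendant '[[0.957,-0.309,0,0,0,0],[0.957,-0.309,0,0,0,0],[0.957,-0.309,0,0,0,0],[0.957,-0.309,0,0,0,0],[0,0,0,0,0,-0.039]]'
python3 -m pendant '[[0,0,0,0,0,-0.039],[0,0,0,0,0,-0.039],[0,0,0,0,0,-0.039],[0,0,0,0,0,-0.039],[0,0,0,0,0,-0.039]]' >/dev/null
python3 -m pendant '[[0,0,0,0,0,-0.039],[0,0,0,0,0,-0.039],[0,0,0,0,0,-0.039],[0,0,0,0,0,-0.039],[0,0,0,0,0,-0.02]]'
python3 - <<'E'
from h import *
p,d,c,T=shot("wrist","w1"); W=cloud(d,c,T)
s=r.get_state(); print(s["clock"],s["q"],T_tool(s))
hsv=cv2.cvtColor(p,cv2.COLOR_BGR2HSV); H,S,V=cv2.split(hsv); x,y,z=W[...,0],W[...,1],W[...,2]
m=((H<6)|(H>173))&(S>100)&(z>.1)&(z<.17); m2=m&(z>.152)
print(m.sum(),rect(m2,W),np.median(z[m2]), W[m].min(0),W[m].max(0))
b=(z>.076)&(z<.086)&(H>8)&(H<25)&(S>60); print(rect(b,W),b.sum())
E
```

```text
clock: 1.4
tool_pos: [0.5019, -0.3587, 0.2386]
eef_rot: [0.97, 0.244, 0.002, -0.001]
contact_force: [-0.0, 0.6, 0.6]
opening: 0.998
finger_force: 0.0
clock: 2.23
tool_pos: [0.4959, -0.3649, 0.2384]
eef_rot: [0.677, 0.736, -0.0, -0.0]
contact_force: [-0.4, 0.1, -0.4]
opening: 1.002
finger_force: 0.0
2.2833 [ 0.8491  0.7154 -0.5271  1.5844  0.4154  0.9565  0.2708] [[-0.0848  0.9964 -0.0008  0.4958]
 [ 0.9964  0.0848  0.0006 -0.365 ]
 [ 0.0006 -0.0007 -1.      0.2382]
 [ 0.      0.      0.      1.    ]]
875 ((0.4958328306674957, -0.36464446783065796), (0.013240298256278038, 0.022968750447034836), 0.45312073826789856) 0.15431283895063616 [ 0.4887 -0.3761  0.1   ] [ 0.5028 -0.353   0.1567]
((0.5478855967521667, -0.46275991201400757), (0.12689054012298584, 0.4158138036727905), 28.02069091796875) 9494
```

View pics/w1.png

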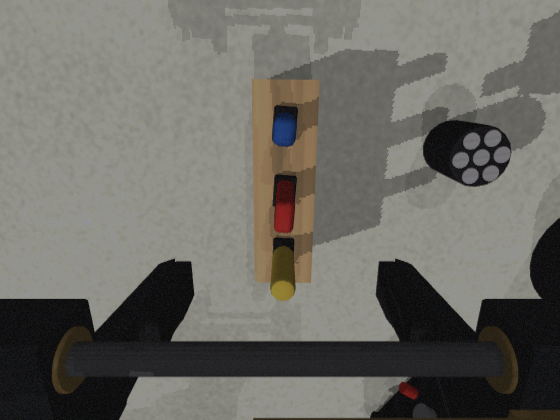

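The wrist view shows the red handle at (285,205), centred between the fingers and aligned with them. The blue tool is at (285,126) and the yellow one at (283,275), both clear. I'll descend and grip.

```bash
python3 -m pendant '[[0,0,1,0,0,0],[0,0,1,0,0,0],[0,0,1,0,0,0],[0,0,1,0,0,0],[0,0,1,0,0,0]]' >/dev/null
python3 -m pendant '[[0,0,0.24,0,0,0],[0,0,0,0,0,0]]'
python3 -m pendant '[[0,0,0,0,0,0],[0,0,0,0,0,0],[0,0,0,0,0,0],[0,0,0,0,0,0],[0,0,0,0,0,0]]' -1 45
python3 -m pendant '[[0,0,0,0,0,0],[0,0,0,0,0,0],[0,0,0,0,0,0]]'
```

```text
clock: 2.87
tool_pos: [0.4949, -0.3642, 0.1059]
eef_rot: [0.679, 0.734, -0.001, -0.002]
contact_force: [0.4, 0.6, 0.0]
opening: 1.001
finger_force: 0.0
clock: 3.28
tool_pos: [0.4967, -0.3652, 0.1087]
eef_rot: [0.679, 0.734, 0.0, 0.001]
contact_force: [-0.2, -0.8, 0.4]
opening: 0.648
finger_force: 0.0
clock: 3.53
tool_pos: [0.4963, -0.3649, 0.1079]
eef_rot: [0.679, 0.734, -0.0, 0.0]
contact_force: [0.7, -0.5, -0.5]
opening: 0.418
finger_force: 0.0
```

```bash
python3 -m pendant '[[0,0,0,0,0,0],[0,0,0,0,0,0],[0,0,0,0,0,0],[0,0,0,0,0,0],[0,0,0,0,0,0]]'
python3 -m pendant '[[0,0,0,0,0,0],[0,0,0,0,0,0]]'
python3 - <<'E'
from h import *
s=r.get_state(); print(s["clock"],s["q"],T_tool(s),s["opening"]*.088)
# slot: light frame on the panel, in the two fixed views
for n,(u0,v0) in (("top",(258,172)),("scene",(355,210))):
    p=cv2.imread(f"pics/{n}0.png"); W=np.load(f"pics/{n}W.npy"); c=optics.calibration(n); T=c["cam_to_world"]
    g=cv2.cvtColor(p,cv2.COLOR_BGR2GRAY); hsv=cv2.cvtColor(p,cv2.COLOR_BGR2HSV)
    x,y,z=W[...,0],W[...,1],W[...,2]
    sub=np.zeros_like(g); sub[v0-14:v0+14,u0-14:u0+14]=g[v0-14:v0+14,u0-14:u0+14]
    k,l,st,ce=cv2.connectedComponentsWithStats((sub>np.percentile(sub[sub>0],82)).astype(np.uint8))
    i=1+np.argmax(st[1:,4]); print(n,"frame px",ce[i],st[i])
    a=np.radians(-15.4); ex=np.array([np.cos(a),np.sin(a)])
    m=(x>.5)&(y>-.1)&(y<.35)&(z>.105)&(z<.14)&(x<.85); m&=(W[...,:2]@ex<.79)
    A=np.c_[x[m],y[m],np.ones(m.sum())]; k=np.linalg.lstsq(A,z[m],rcond=None)[0]
    for _ in range(3):
        e=abs(A@k-z[m])<.004; k=np.linalg.lstsq(A[e],z[m][e],rcond=None)[0]
    nrm=np.array([-k[0],-k[1],1]); nrm/=np.linalg.norm(nrm); print("normal",nrm,"tilt",np.degrees(np.arccos(nrm[2])),"head",np.degrees(np.arctan2(nrm[1],nrm[0])),e.sum())
    f=210/np.tan(np.radians(c["vfov"]/2)); D=T[:3,:3]@np.array([(ce[i][0]-c["cx"])/f,-(ce[i][1]-c["cy"])/f,-1])
    o=T[:3,3]; t=(k[0]*o[0]+k[1]*o[1]+k[2]-o[2])/(D[2]-k[0]*D[0]-k[1]*D[1]); print("slot",o+t*D)
    q=cv2.resize(p[v0-30:v0+30,u0-30:u0+30],None,fx=5,fy=5); cv2.imwrite(f"pics/sl_{n}.png",q)
E
```

```text
clock: 3.95
tool_pos: [0.4962, -0.3648, 0.1077]
eef_rot: [0.679, 0.735, -0.0, -0.0]
contact_force: [-0.1, -0.9, -0.8]
opening: 0.153
finger_force: 45.0
clock: 4.12
tool_pos: [0.4962, -0.3648, 0.1077]
eef_rot: [0.679, 0.735, -0.0, -0.0]
contact_force: [-0.5, -0.5, -0.8]
opening: 0.15
finger_force: 45.0
4.1167 [ 0.7987  0.8767 -0.4355  1.6901  0.531   0.6951  0.1647] [[-0.079   0.9969 -0.0001  0.4962]
 [ 0.9969  0.079  -0.     -0.3648]
 [-0.     -0.0001 -1.      0.1077]
 [ 0.      0.      0.      1.    ]] 0.013240513126427884
top frame px [257.9556 171.6222] [251 165  15  15 135]
normal [-0.3943  0.0919  0.9144] tilt 23.880458681809422 head 166.8746493331896 1305
slot [0.6456 0.1223 0.119 ]
scene frame px [354.4846 208.0615] [345 202  20  13 130]
normal [-0.0939 -0.0179  0.9954] tilt 5.487237646242541 head -169.1956463116847 578
slot [0.6437 0.1245 0.1201]
```

The grip holds: pads 13.3 mm apart at 45 N. Both views put the slot at about (0.645, 0.123, 0.119). I'll lift, carry the key over and tilt it to the panel's slope.

```bash
python3 -m pendant '[[0,0,-0.4,0,0,0],[0,0,-1,0,0,0],[0,0,-1,0,0,0],[0,0,-1,0,0,0],[0,0,-1,0,0,0]]'
python3 -m pendant '[[0,0,-1,0,0,0],[0,0,-1,0,0,0],[0,0,-1,0,0,0],[0,0,-0.6,0,0,0],[0.993,0.252,0,0,0,0]]'
python3 -m pendant '[[0.993,0.252,0,0,0,0],[0.993,0.252,0,0,0,0],[0.993,0.252,0,0,0,0],[0.993,0.252,0,0,0,0],[0.993,0.252,0,0,0,0]]' >/dev/null
python3 -m pendant '[[0.993,0.252,0,0,0,0],[0.993,0.252,0,0,0,0],[0.993,0.252,0,0,0,0],[0.993,0.252,0,0,0,0],[0.993,0.252,0,0,0,0]]' >/dev/null
python3 -m pendant '[[0.993,0.252,0,0,0,0],[0.993,0.252,0,0,0,0],[0.993,0.252,0,0,0,0],[0.993,0.252,0,0,0,0],[0.993,0.252,0,0,0,0]]' >/dev/null
python3 -m pendant '[[0.993,0.252,0,0,0,0],[0.993,0.252,0,0,0,0],[0.993,0.252,0,0,0,0],[0.993,0.252,0,0,0,0],[0,0,0,0,0,0.037]]'
python3 -m pendant '[[0,0,0,0,0,0.037],[0,0,0,0,0,0.037],[0,0,0,-0.0375,0,0],[0,0,0,-0.0375,0,0],[0,0,0,-0.0375,0,0]]'
python3 -m pendant '[[0,0,0,-0.0375,0,0],[0,0,0,0,0,0],[0,0,0,0,0,0]]'
python3 - <<'E'
from h import *
p,d,c,T=shot("wrist","w2"); s=r.get_state(); print(s["clock"],s["q"],T_tool(s))
np.save("pics/w2d.npy",d)
E
```

```text
clock: 4.53
tool_pos: [0.4961, -0.3646, 0.2195]
eef_rot: [0.678, 0.735, 0.0, 0.0]
contact_force: [0.6, -0.3, -0.6]
opening: 0.156
finger_force: 45.0
clock: 4.95
tool_pos: [0.5005, -0.3459, 0.3118]
eef_rot: [0.682, 0.731, -0.001, 0.005]
contact_force: [0.6, -0.5, -0.5]
opening: 0.152
finger_force: 45.0
clock: 6.62
tool_pos: [0.5819, 0.1476, 0.3086]
eef_rot: [0.718, 0.697, 0.002, -0.002]
contact_force: [-0.7, 1.1, -0.8]
opening: 0.154
finger_force: 45.0
clock: 7.03
tool_pos: [0.5829, 0.1404, 0.309]
eef_rot: [0.783, 0.596, 0.11, 0.141]
contact_force: [1.1, -0.6, -1.8]
opening: 0.154
finger_force: 45.0
clock: 7.28
tool_pos: [0.5822, 0.1406, 0.3079]
eef_rot: [0.775, 0.591, 0.133, 0.178]
contact_force: [0.7, 0.2, -0.9]
opening: 0.155
finger_force: 45.0
7.3333 [-0.3748  0.4515 -0.1495  1.9385  0.7674  0.555  -1.392 ] [[ 0.2679  0.8679  0.4182  0.5839]
 [ 0.9634 -0.24   -0.1191  0.1397]
 [-0.003   0.4349 -0.9005  0.3083]
 [ 0.      0.      0.      1.    ]]
```

View pics/w2.png

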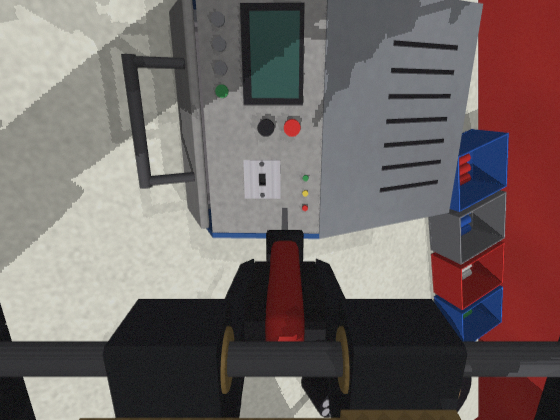

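The wrist view shows the slot frame centred at (262,180) with a dark hole. The key's blade tip is at about (285,208), with the handle at (285,280). Next I'll measure the slot and tip in the tool frame.

```bash
cat > m.py <<'E'
from h import *
import sys
def meas(p,d,c,guess,tag=None,half=32):
    Tc=c["tool_from_camera"]; W=cloud(d,c,Tc)   # tool frame
    g=cv2.cvtColor(p,cv2.COLOR_BGR2GRAY); u0,v0=guess
    roi=np.zeros(g.shape,bool); roi[v0-45:v0+half,u0-45:u0+45]=True
    w=W[roi&(d>0)]; k=np.linalg.lstsq(np.c_[w[:,:2],np.ones(len(w))],w[:,2],rcond=None)[0]
    for _ in range(6):
        e=abs(w[:,:2]@k[:2]+k[2]-w[:,2])<.004; k=np.linalg.lstsq(np.c_[w[e][:,:2],np.ones(e.sum())],w[e][:,2],rcond=None)[0]
    n=np.array([k[0],k[1],-1]); n/=np.linalg.norm(n)
    f=210/np.tan(np.radians(c["vfov"]/2))
    def hit(u,v):
        D=Tc[:3,:3]@np.array([(u-c["cx"])/f,-(v-c["cy"])/f,-1]); o=Tc[:3,3]; t=(k[:2]@o[:2]+k[2]-o[2])/(D[2]-k[:2]@D[:2]); return o+t*D
    r2=np.zeros_like(g); r2[v0-half:v0+half,u0-half:u0+half]=g[v0-half:v0+half,u0-half:u0+half]
    dark=((r2<60)&(r2>0)).astype(np.uint8); K,l,st,ce=cv2.connectedComponentsWithStats(dark)
    ok=[i for i in range(1,K) if st[i,4]>15]; i=min(ok,key=lambda i:np.hypot(*(ce[i]-[u0,v0])))
    q=np.array([hit(a,b) for b,a in np.argwhere(l==i)]); rr=cv2.minAreaRect((q[:,:2]*1e3).astype(np.float32))
    med=np.median(r2[r2>0]); thr=cv2.threshold(r2[v0-half:v0+half,u0-half:u0+half],0,255,cv2.THRESH_OTSU)[0]
    br=((r2>thr)).astype(np.uint8); br=cv2.morphologyEx(br,cv2.MORPH_OPEN,np.ones((3,3)));K2,l2,st2,ce2=cv2.connectedComponentsWithStats(br)
    j=1+np.argmax(st2[1:,4]); qf=np.array([hit(a,b) for b,a in np.argwhere(l2==j)]); fr=cv2.minAreaRect((qf[:,:2]*1e3).astype(np.float32))
    print("n tool",n,"inl",e.sum()); print("hole px",ce[i],st[i,4],"rect mm",rr,"hit",hit(*ce[i])); print("frame",ce2[j],st2[j],fr)
    return W,hit
E
python3 - <<'E'
from m import *
p=cv2.imread("pics/w2.png"); d=np.load("pics/w2d.npy"); c=optics.calibration("wrist")
W,_=meas(p,d,c,(262,180),half=24)
s=r.get_state(); print(s["tool_pos"],R.from_quat(s["eef_rot"]).as_matrix())
z=W[...,2]; m=(abs(W[...,0])<.012)&(abs(W[...,1])<.012)&(z>.01)&(z<.12); v,u=np.nonzero(m)
for a in range(200,235,3): 
    w=W[a][m[a]]; print(a, u[v==a].min() if len(w) else 0, u[v==a].max() if len(w) else 0, w.mean(0) if len(w) else '')
q=cv2.resize(p[150:250,220:320],None,fx=6,fy=6,interpolation=cv2.INTER_NEAREST); cv2.imwrite("pics/w2c.png",q)
E
```

```text
n tool [-0.     -0.0235 -0.9997] inl 6079
hole px [261.5522 179.0597] 67 rect mm ((0.45120906829833984, -23.083086013793945), (6.179128646850586, 10.442378997802734), 89.71878814697266) hit [ 0.0004 -0.0234  0.1995]
frame [261.4801 179.5135] [ 238  156   48   48 2189] ((-0.6412525177001953, -24.068946838378906), (49.411170959472656, 49.1046257019043), 0.006887597031891346)
[0.5839 0.1397 0.3083] [[ 0.2679  0.8679  0.4182]
 [ 0.9634 -0.24   -0.1191]
 [-0.003   0.4349 -0.9005]]
200 0 0 
203 0 0 
206 0 0 
209 282 287 [0.0042 0.0001 0.092 ]
212 282 287 [0.0044 0.0001 0.0847]
215 282 287 [0.0042 0.0001 0.0789]
218 282 287 [0.0043 0.0001 0.0727]
221 282 287 [0.0042 0.0001 0.0672]
224 283 287 [0.0042 0.0004 0.0619]
227 282 287 [0.0041 0.0001 0.0567]
230 0 0 
233 0 0
```

View pics/w2c.png

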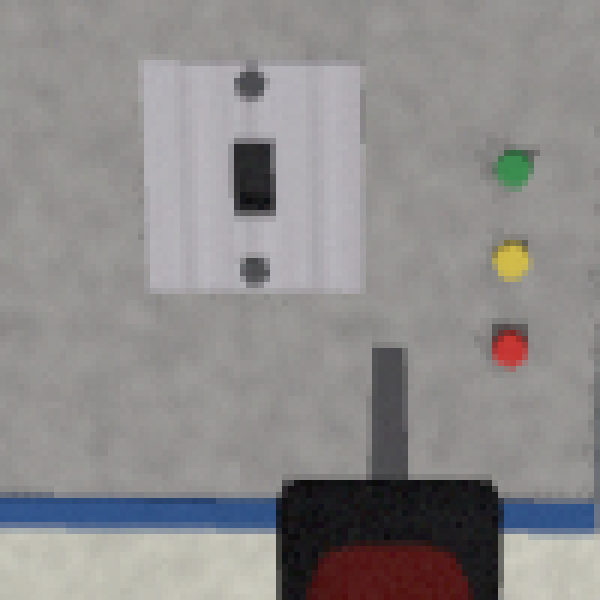

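The crop shows the hole spanning columns 259-266 and rows 173-186, centred at (262,179). The blade is at columns 282-288, aligned with the slot. Relative to the blade, the slot is +1 mm in x and -28 mm in y after a 1.35° tilt correction, and the gap is about 100 mm.

```bash
python3 -m pendant '[[0.044,0,0,-0.0075,0,0],[0,-0.282,0.8,0,0,0],[0,-0.282,0.8,0,0,0],[0,-0.282,0.8,0,0,0],[0,-0.282,0.8,0,0,0]]'
python3 -m pendant '[[0,0,0,0,0,0],[0,0,0,0,0,0],[0,0,0,0,0,0]]'
python3 - <<'E'
from m import *
p,d,c,T=shot("wrist","w3"); np.save("pics/w3d.npy",d)
s=r.get_state(); print(s["clock"],s["tool_pos"],R.from_quat(s["eef_rot"]).as_matrix())
q=cv2.resize(p[130:250,225:345],None,fx=5,fy=5,interpolation=cv2.INTER_NEAREST); cv2.imwrite("pics/w3c.png",q)
W,_=meas(p,d,c,(285,195),half=24)
z=W[...,2]; m=(abs(W[...,0])<.012)&(abs(W[...,1])<.012)&(z>.01)&(z<.105); v,u=np.nonzero(m)
for a in range(200,230,3): 
    w=W[a][m[a]]; print(a, u[v==a].min() if len(w) else 0, u[v==a].max() if len(w) else 0, w.mean(0) if len(w) else '')
E
```

```text
clock: 7.75
tool_pos: [0.5979, 0.1352, 0.2233]
eef_rot: [0.775, 0.586, 0.142, 0.188]
contact_force: [0.5, 0.4, -0.7]
opening: 0.153
finger_force: 45.0
clock: 8.0
tool_pos: [0.5965, 0.1363, 0.2246]
eef_rot: [0.775, 0.587, 0.142, 0.188]
contact_force: [-0.9, -0.1, -0.6]
opening: 0.156
finger_force: 45.0
8.05 [0.5964 0.1365 0.2249] [[ 0.2706  0.8556  0.4412]
 [ 0.9627 -0.2401 -0.1248]
 [-0.0009  0.4585 -0.8887]]
n tool [ 0.007   0.0078 -0.9999] inl 6001
hole px [279.53 203.14] 100 rect mm ((0.15293121337890625, -3.986816167831421), (10.820721626281738, 5.589728355407715), 0.1698058843612671) hit [ 0.0005 -0.004   0.1178]
frame [283.5465 195.1046] [ 261  171   48   48 1826] ((7.185977935791016, 0.06152915954589844), (38.49837875366211, 37.90660858154297), 0.18046081066131592)
200 0 0 
203 0 0 
206 0 0 
209 282 287 [0.0043 0.     0.0917]
212 282 287 [0.004  0.     0.0858]
215 282 287 [0.0043 0.     0.0788]
218 282 287 [0.0042 0.     0.073 ]
221 282 287 [0.0045 0.     0.0665]
224 282 287 [0.0044 0.     0.0613]
227 282 287 [0.0043 0.     0.0564]
```

View pics/w3c.png

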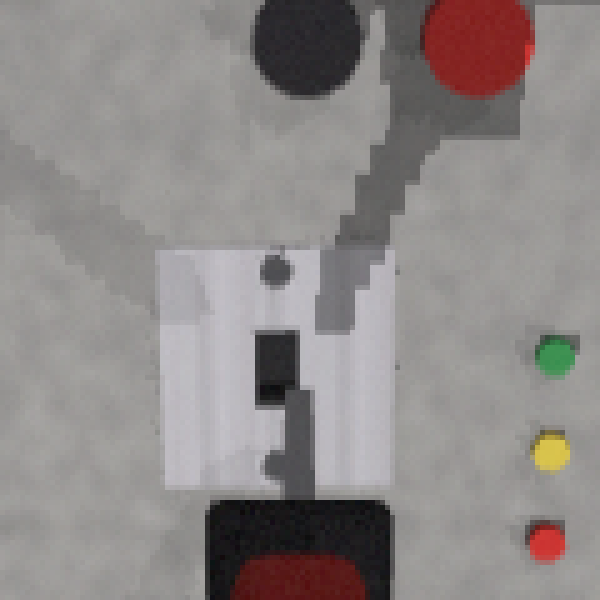

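The crop shows the hole at full-frame columns 276-285 and rows 196-212, and the blade at columns 282-288 reaching down over its edge. The slot is about 3.8 mm to the tool's -y side and about 1 mm in +x, with a gap of about 20 mm. I'll correct for that, move closer and check again.

```bash
python3 -m pendant '[[0.036,-0.136,0,0.0015,0,0],[0,0,0.28,0,0,0],[0,0,0.28,0,0,0],[0,0,0,0,0,0],[0,0,0,0,0,0]]'
python3 -m pendant '[[0,0,0,0,0,0],[0,0,0,0,0,0]]'
python3 - <<'E'
from m import *
p,d,c,T=shot("wrist","w4"); np.save("pics/w4d.npy",d)
s=r.get_state(); print(s["clock"],s["tool_pos"],R.from_quat(s["eef_rot"]).as_matrix())
q=cv2.resize(p[160:250,240:330],None,fx=7,fy=7,interpolation=cv2.INTER_NEAREST); cv2.imwrite("pics/w4c.png",q[:600])
W,_=meas(p,d,c,(283,198),half=24)
E
```

```text
clock: 8.47
tool_pos: [0.5981, 0.1366, 0.2089]
eef_rot: [0.774, 0.588, 0.139, 0.186]
contact_force: [0.1, -0.8, -0.3]
opening: 0.158
finger_force: 45.0
clock: 8.63
tool_pos: [0.5981, 0.137, 0.2094]
eef_rot: [0.774, 0.588, 0.14, 0.186]
contact_force: [0.5, 0.0, -0.6]
opening: 0.152
finger_force: 45.0
8.6833 [0.5981 0.1369 0.2095] [[ 0.2686  0.8593  0.4353]
 [ 0.9632 -0.2382 -0.1241]
 [-0.0029  0.4526 -0.8917]]
n tool [ 0.0074 -0.0046 -1.    ] inl 5998
hole px [289.1461 208.8989] 89 rect mm ((-0.5512971878051758, 2.6801772117614746), (6.035400390625, 11.189674377441406), 89.64387512207031) hit [0.0004 0.0035 0.1037]
frame [272.479  195.4706] [ 259  174   35   48 1309] ((8.91472053527832, -6.547435760498047), (37.248775482177734, 25.057025909423828), 1.3583149909973145)
```

View pics/w4c.png

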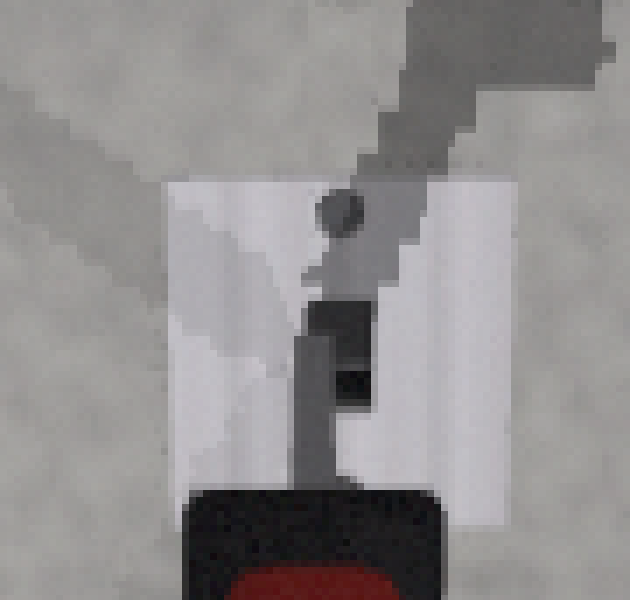

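The crop shows the hole at full-frame columns 284-293 and rows 203-219, with the blade tip at about columns 282-287. So y overshot by 2.6 mm and x is aligned. I'll correct y and check it by numbers.

```bash
python3 -m pendant '[[0,0.104,0,0,0,0],[0,0,0,0,0,0],[0,0,0,0,0,0],[0,0,0,0,0,0],[0,0,0,0,0,0]]'
python3 - <<'E'
from m import *
for i in range(2):
    p,d,c,T=shot("wrist",f"w5{i}"); s=r.get_state()
    print(s["clock"],s["tool_pos"],R.from_quat(s["eef_rot"]).as_matrix()[2])
W,_=meas(p,d,c,(284,208),half=24)
g=cv2.cvtColor(p,cv2.COLOR_BGR2GRAY); print(g[196:232:2,274:296])
E
```

```text
clock: 9.1
tool_pos: [0.6003, 0.1362, 0.2106]
eef_rot: [0.774, 0.588, 0.14, 0.186]
contact_force: [-0.1, 0.6, -1.0]
opening: 0.155
finger_force: 45.0
9.15 [0.6003 0.1362 0.2105] [-0.003   0.4524 -0.8918]
9.2 [0.6003 0.1362 0.2106] [-0.003   0.4525 -0.8918]
n tool [ 0.005  -0.0023 -1.    ] inl 5908
hole px [284.9636 206.8364] 55 rect mm ((-0.5496149063110352, 0.39884471893310547), (6.069752216339111, 11.172492027282715), 89.97734832763672) hit [0.002  0.0004 0.1037]
frame [270.7903 205.9571] [ 260  184   29   48 1049] ((1.0501766204833984, -8.13976001739502), (37.84450149536133, 20.725831985473633), 1.3157548904418945)
[[175 173 174 173 185 186 187 190 188 181 178 183 123 121 123 123 124 123
  122 122 120 122]
 [177 174 172 172 182 184 189 190 187 181 178 125 119 123 124 122 123 124
  124 123 121 121]
 [177 174 171 172 170 180 186 190 189 183 181 124 119 125 124 122 121 124
  122 124 123 122]
 [177 176 172 171 171 171 170 138 135 131 131  93  90  91  95  95 122 122
  122 144 143 144]
 [176 175 172 173 170 168 101  47  43  44  47  47  44  43  43  60 120 123
  119 186 191 188]
 [178 175
[... 500 characters left out ...]
2  83  81  70  38  68 187 190
  189 189 189 189]
 [186 180 178 178 177 173 154  96  82  83  86  80  81  87 120 132 189 187
  189 188 192 190]
 [182 181 181 178 178 174 176 156  91  81  82  82  82 108 192 193 191 190
  187 187 190 189]
 [182 181 179 179 177 175 177 156  87  80  82  81  83 109 193 193 192 190
  189 186 189 188]
 [185 181 180 177 177 175 173 136  84  80  85  79  82  84 190 193 192 189
  191 186 189 189]
 [185 181 181 179 176 175 184 142  88  82  81  82  83  82 191 194 190 188
  188 187 188 190]
 [186 183 182 178 176 177 184 136  86  83  83  83  83  81 193 193 190 188
  188 186 190 190]
 [ 18  16  21  20  20  25  21  25  17  26  11  28  25  22  15  21  15  20
   20  18  19  16]]
```

The hole spans columns 280.6-289.3 and the blade is centred at 284.6. In x they agree to about 0.2 mm, so it's aligned. I'll insert gradually while watching the force.

```bash
python3 -m pendant '[[0,0,0.12,0,0,0],[0,0,0.12,0,0,0],[0,0,0.12,0,0,0],[0,0,0,0,0,0]]'
python3 -m pendant '[[0,0,0.1,0,0,0],[0,0,0.1,0,0,0],[0,0,0.1,0,0,0],[0,0,0,0,0,0],[0,0,0,0,0,0]]'
python3 - <<'E'
from h import *
s=r.get_state(); print(s["clock"],T_tool(s),s["contact_force"])
E
```

```text
clock: 9.53
tool_pos: [0.6043, 0.1349, 0.2018]
eef_rot: [0.774, 0.588, 0.139, 0.186]
contact_force: [-0.6, 0.3, -0.7]
opening: 0.155
finger_force: 45.0
clock: 9.95
tool_pos: [0.6075, 0.1341, 0.1956]
eef_rot: [0.774, 0.588, 0.139, 0.186]
contact_force: [-0.1, -0.5, -0.8]
opening: 0.154
finger_force: 45.0
9.95 [[ 0.2687  0.8594  0.4349  0.6075]
 [ 0.9632 -0.2382 -0.1245  0.1341]
 [-0.0034  0.4524 -0.8918  0.1956]
 [ 0.      0.      0.      1.    ]] [-0.0727 -0.5193 -0.8204]
```

```bash
python3 -m pendant '[[0,0,0.1,0,0,0],[0,0,0.1,0,0,0],[0,0,0.1,0,0,0],[0,0,0,0,0,0],[0,0,0,0,0,0]]'
python3 -m pendant '[[0,0,0.04,0,0,0],[0,0,0.04,0,0,0],[0,0,0,0,0,0]]'
python3 - <<'E'
from h import *
s=r.get_state(); T=T_tool(s); print(s["clock"],T,s["contact_force"]@-T[:3,2])
E
```

```text
clock: 10.37
tool_pos: [0.6107, 0.1332, 0.1889]
eef_rot: [0.774, 0.588, 0.139, 0.186]
contact_force: [0.1, 0.6, -0.3]
opening: 0.159
finger_force: 45.0
clock: 10.62
tool_pos: [0.6117, 0.133, 0.1872]
eef_rot: [0.774, 0.588, 0.139, 0.186]
contact_force: [0.1, -0.6, -0.1]
opening: 0.158
finger_force: 45.0
10.6167 [[ 0.2687  0.8594  0.4351  0.6117]
 [ 0.9632 -0.2383 -0.1242  0.133 ]
 [-0.0031  0.4525 -0.8918  0.1872]
 [ 0.      0.      0.      1.    ]] -0.21699147392792237
```

```bash
for i in 1 ; do
python3 -m pendant '[[0,0,0.04,0,0,0],[0,0,0.04,0,0,0],[0,0,0,0,0,0],[0,0,0,0,0,0]]' | sed -n 2,4p
python3 -m pendant '[[0,0,0.04,0,0,0],[0,0,0.04,0,0,0],[0,0,0,0,0,0],[0,0,0,0,0,0]]' | sed -n 2,4p
python3 -m pendant '[[0,0,0.04,0,0,0],[0,0,0,0,0,0],[0,0,0,0,0,0]]' | sed -n 1,4p
done
```

```text
tool_pos: [0.6125, 0.1327, 0.1855]
eef_rot: [0.774, 0.588, 0.139, 0.186]
contact_force: [0.1, -0.6, -1.0]
tool_pos: [0.6134, 0.1325, 0.1837]
eef_rot: [0.774, 0.588, 0.139, 0.186]
contact_force: [-0.2, 1.0, -0.1]
clock: 11.53
tool_pos: [0.6138, 0.1323, 0.1828]
eef_rot: [0.774, 0.588, 0.139, 0.186]
contact_force: [-0.5, -0.3, -1.4]
```

```bash
python3 -m pendant '[[0,0,0.04,0,0,0],[0,0,0.04,0,0,0],[0,0,0,0,0,0],[0,0,0,0,0,0]]' | sed -n 2,4p
python3 -m pendant '[[0,0,0.04,0,0,0],[0,0,0.04,0,0,0],[0,0,0,0,0,0],[0,0,0,0,0,0]]' | sed -n 1,4p
```

```text
tool_pos: [0.6147, 0.1321, 0.181]
eef_rot: [0.774, 0.588, 0.139, 0.186]
contact_force: [-0.1, 0.3, 0.1]
clock: 12.2
tool_pos: [0.6156, 0.1318, 0.1792]
eef_rot: [0.774, 0.588, 0.139, 0.186]
contact_force: [-0.4, -0.5, -0.7]
```

```bash
python3 -m pendant '[[0,0,0.04,0,0,0],[0,0,0.04,0,0,0],[0,0,0,0,0,0],[0,0,0,0,0,0]]' | sed -n 2,4p
python3 -m pendant '[[0,0,0.04,0,0,0],[0,0,0.04,0,0,0],[0,0,0,0,0,0],[0,0,0,0,0,0]]' | sed -n 1,4p
```

```text
tool_pos: [0.6164, 0.1317, 0.1778]
eef_rot: [0.774, 0.588, 0.14, 0.186]
contact_force: [-2.6, 1.1, 3.9]
clock: 12.87
tool_pos: [0.6173, 0.1314, 0.176]
eef_rot: [0.774, 0.588, 0.14, 0.186]
contact_force: [-3.0, 0.7, 4.0]
```

Contact came at about 30 mm in and the force is now about 5 N. I'll go on in 1 mm steps, watching the drawer handle from the scene camera.

```bash
cat > dr.py <<'E'
from h import *
a=cv2.imread("pics/scene0.png"); p,d,c,T=shot("scene"); s=r.get_state()
D=cv2.absdiff(a,p).max(2)[150:235,295:360]; print("drawer diff px",(D>60).sum(),"t",s["clock"],"F",s["contact_force"]@-T_tool(s)[:3,2])
E
python3 dr.py
python3 -m pendant '[[0,0,0.04,0,0,0],[0,0,0,0,0,0],[0,0,0,0,0,0]]' | sed -n 2,4p
python3 dr.py
python3 -m pendant '[[0,0,0.04,0,0,0],[0,0,0,0,0,0],[0,0,0,0,0,0]]' | sed -n 2,4p
python3 dr.py
```

```text
drawer diff px 1483 t 12.9167 F 6.074107413686044
tool_pos: [0.6178, 0.1314, 0.1752]
eef_rot: [0.774, 0.588, 0.14, 0.186]
contact_force: [-2.6, 0.6, 5.6]
drawer diff px 1505 t 13.2167 F 6.698788246943234
tool_pos: [0.6182, 0.1312, 0.1742]
eef_rot: [0.774, 0.588, 0.14, 0.186]
contact_force: [-3.7, -0.5, 4.2]
drawer diff px 1531 t 13.5167 F 6.1787591146702034
```

```bash
cat > dr.py <<'E'
from h import *
import os
s=r.get_state(); o=""
for n in ("wrist","top"):
    p,d=optics.snapshot(n); f=f"pics/last_{n}.png"
    if os.path.exists(f): o+=f" {n} {(cv2.absdiff(cv2.imread(f),p).max(2)>40).sum()}"
    else: cv2.imwrite(f,p)
print(o,"t",s["clock"],"z",s["tool_pos"][2],"F",s["contact_force"]@-T_tool(s)[:3,2])
E
python3 dr.py
python3 -m pendant '[[0,0,0.03,0,0,0],[0,0,0,0,0,0],[0,0,0,0,0,0]]' | sed -n 4p
python3 dr.py
python3 -m pendant '[[0,0,0.03,0,0,0],[0,0,0,0,0,0],[0,0,0,0,0,0]]' | sed -n 4p
python3 dr.py
```

```text
t 13.5167 z 0.1742609666594746 F 6.1787591146702034
contact_force: [-3.8, 1.7, 5.0]
 wrist 2149 top 1 t 13.8667 z 0.173586262512511 F 6.382085720829738
contact_force: [-2.4, 0.5, 3.4]
 wrist 7936 top 116 t 14.2167 z 0.1727739196091716 F 4.173078945233126
```

The top view changed and the force dropped, so the drawer has probably sprung. I'll check with a picture.

```bash
python3 - <<'E'
from h import *
p,d,c,T=shot("top","t2"); a=cv2.imread("pics/top0.png")
q=np.hstack([cv2.resize(i[120:240,190:310],None,fx=3,fy=3) for i in (a,p)]); cv2.imwrite("pics/t2c.png",q)
E
```

```text
(no output)
```

View pics/t2c.png

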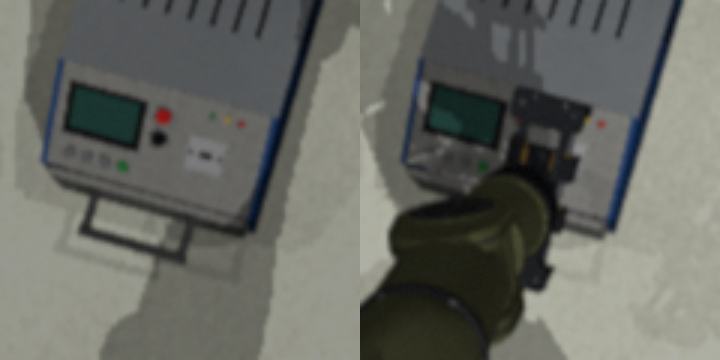

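The arm hides the handle bar in this view, at about (480,250) in the right half. I'll measure the bar with wrist and scene depth instead.

```bash
cat > bar.py <<'E'
from h import *
a=np.radians(-15.4); ex=np.array([np.cos(a),np.sin(a)]); ey=np.array([-ex[1],ex[0]])
S=np.array([.645,.123])
def bar(n,W):
    q=W[...,:2]-S; X=q@ex; Y=q@ey; z=W[...,2]
    m=(abs(z-.0765)<.009)&(X<-.07)&(X>-.26)&(Y>-.1)&(Y<.2)
    h,e=np.histogram(X[m],np.arange(-.26,-.06,.01)); print(n,m.sum(),dict(zip(np.round(e[:-1],3),h)))
    if m.sum(): print(" Yrange",Y[m].min(),Y[m].max())
if __name__=="__main__":
    bar("scene0",np.load("pics/sceneW.npy")); bar("top0",np.load("pics/topW.npy"))
    for n in ("scene","wrist","top"):
        p,d,c,T=shot(n); bar(n,cloud(d,c,T))
    s=r.get_state(); print(s["clock"],s["contact_force"])
E
python3 bar.py
```

```text
scene0 263 {np.float64(-0.26): np.int64(0), np.float64(-0.25): np.int64(0), np.float64(-0.24): np.int64(0), np.float64(-0.23): np.int64(0), np.float64(-0.22): np.int64(0), np.float64(-0.21): np.int64(0), np.float64(-0.2): np.int64(0), np.float64(-0.19): np.int64(0), np.float64(-0.18): np.int64(0), np.float64(-0.17): np.int64(0), np.float64(-0.16): np.int64(0), np.float64(-0.15): np.int64(0), np.float64(-0.14): np.int64(0), np.float64(-0.13): np.int64(0), np.float64(-0.12): np.int64(29), np.float64(-0.11): np.int64(152), np.float64(-0.1): np.int64(25), np.float64(-0.09): np.int64(29), np.float64(-0.08): np.int64(28)}
 Yrange -0.006143714512668258 0.11495576244229218
top0 186 {np.float64(-0.26): np.int64(0), np.float64(-0.25): np.int64(0), np.float64(-0.24): np.int64(0), np.float64(-0.23): np.int64(0), np.float64(-0.22): np.int64(0), np.float64(-0.21): np.int64(0), np.float64(-0.2): np.int64(0), np.float64(-0.19): np.int64(0), np.float64(-0.18): np.int64(0), np.float64(-0.17): np.int64(0), np.float64(-0.16): np.int64(0), np.float64(-0.15): np.int64(0), np.float64(-0.14): np.int64(0), n
[... 1542 characters left out ...]
53)}
 Yrange -0.00676245038741323 0.11560179077424058
top 0 {np.float64(-0.26): np.int64(0), np.float64(-0.25): np.int64(0), np.float64(-0.24): np.int64(0), np.float64(-0.23): np.int64(0), np.float64(-0.22): np.int64(0), np.float64(-0.21): np.int64(0), np.float64(-0.2): np.int64(0), np.float64(-0.19): np.int64(0), np.float64(-0.18): np.int64(0), np.float64(-0.17): np.int64(0), np.float64(-0.16): np.int64(0), np.float64(-0.15): np.int64(0), np.float64(-0.14): np.int64(0), np.float64(-0.13): np.int64(0), np.float64(-0.12): np.int64(0), np.float64(-0.11): np.int64(0), np.float64(-0.1): np.int64(0), np.float64(-0.09): np.int64(0), np.float64(-0.08): np.int64(0)}
14.5167 [-1.6396  1.0851  4.9265]
```

The drawer is still shut: the bar has moved only 1-2 mm, which is the play. I'll press on in 0.5 mm steps with a compact bar readout from the wrist depth.

```bash
cat > b2.py <<'E'
from bar import *
p,d,c,T=shot("wrist"); W=cloud(d,c,T); q=W[...,:2]-S; X=q@ex; Y=q@ey; z=W[...,2]
m=(abs(z-.079)<.006)&(X<-.07)&(X>-.26)&(Y>.01)&(Y<.1); s=r.get_state()
hole=(abs(W[...,2]))  # blade tip depth check through collar position in tool frame
Wt=cloud(d,c,c["tool_from_camera"]); hsv=cv2.cvtColor(p,cv2.COLOR_BGR2HSV)
k=((hsv[...,0]<8)|(hsv[...,0]>172))&(hsv[...,1]>90)&(abs(Wt[...,1])<.02)&(abs(Wt[...,0])<.03); 
print("barX",np.median(X[m]) if m.any() else None,"red z max in tool",np.percentile(Wt[k][:,2],99) if k.any() else None,"t",s["clock"],"z",s["tool_pos"][2],"F",s["contact_force"]@-T_tool(s)[:3,2])
E
python3 b2.py
python3 -m pendant '[[0,0,0.02,0,0,0],[0,0,0,0,0,0],[0,0,0,0,0,0]]' | sed -n 4p
python3 b2.py
python3 -m pendant '[[0,0,0.02,0,0,0],[0,0,0,0,0,0],[0,0,0,0,0,0]]' | sed -n 4p
python3 b2.py
python3 - <<'E'
from m import *
p=cv2.imread("pics/w50.png"); 
E
```

```text
barX -0.1094115276374074 red z max in tool 0.02214960591929107 t 14.5667 z 0.17270830098871892 F 4.444105246850567
contact_force: [-3.3, 0.5, 5.0]
barX -0.13868309036003523 red z max in tool 0.020369290203859667 t 14.8667 z 0.1723669154714156 F 6.452498422442979
contact_force: [-4.4, 1.2, 5.9]
barX -0.13964363840262514 red z max in tool 0.019906411126113632 t 15.1667 z 0.17192223817902016 F 7.292873993711014
```

The drawer sprung out 30 mm. Withdrawing the key.

```bash
python3 -m pendant '[[0,0,-0.3,0,0,0],[0,0,-0.5,0,0,0],[0,0,-0.5,0,0,0],[0,0,-0.6,0,0,0],[0,0,-0.6,0,0,0]]'
python3 -m pendant '[[0,0,-1,0,0,0],[0,0,-1,0,0,0],[0,0,-1,0,0,0],[0,0,0,0,0,0],[0,0,0,0,0,0]]'
python3 b2.py
python3 - <<'E'
from m import *
p,d,c,T=shot("wrist","w6"); W=cloud(d,c,c["tool_from_camera"]); s=r.get_state(); print(s["clock"],T_tool(s))
for q,dd in ((p,d),(cv2.imread("pics/w2.png"),np.load("pics/w2d.npy"))):
    W=cloud(dd,c,c["tool_from_camera"]); z=W[...,2]; m=(abs(W[...,0])<.012)&(abs(W[...,1])<.012)&(z>.05)&(z<.115)
    g=cv2.cvtColor(q,cv2.COLOR_BGR2GRAY)
    v,u=np.nonzero(m); print("tip row",v.min(),"z",np.sort(W[m][:,2])[-5:],)
    for a in range(v.min(),v.max(),5): w=W[a][m[a]]; print(a,len(w),w.mean(0) if len(w) else '')
E
```

```text
clock: 15.58
tool_pos: [0.5916, 0.1381, 0.2273]
eef_rot: [0.775, 0.588, 0.139, 0.186]
contact_force: [-0.1, 0.0, -0.5]
opening: 0.156
finger_force: 45.0
clock: 16.0
tool_pos: [0.5598, 0.148, 0.295]
eef_rot: [0.774, 0.588, 0.14, 0.186]
contact_force: [-0.2, -0.2, -0.6]
opening: 0.157
finger_force: 45.0
barX -0.14210399644620927 red z max in tool 0.0204588420121912 t 16.05 z 0.293879323169198 F -0.22264776433750655
16.1 [[ 0.2698  0.8597  0.4338  0.5594]
 [ 0.9629 -0.2387 -0.1258  0.147 ]
 [-0.0046  0.4516 -0.8922  0.2932]
 [ 0.      0.      0.      1.    ]]
tip row 208 z [0.0938 0.0939 0.0943 0.0948 0.0948]
208 6 [0.0042 0.     0.0942]
213 6 [0.0044 0.     0.0826]
218 6 [0.0041 0.     0.0732]
223 6 [0.0041 0.0001 0.0637]
228 6 [0.0044 0.0001 0.0544]
tip row 208 z [0.0936 0.0937 0.0937 0.0951 0.0953]
208 6 [0.0042 0.     0.0941]
213 6 [0.0043 0.     0.083 ]
218 6 [0.0043 0.     0.0727]
223 6 [0.0044 0.0001 0.063 ]
228 6 [0.0042 0.0001 0.0548]
```

The key hasn't slipped in the grip: the tip is at the same row (208) and depth as before. I'll stand it upright and carry it back.

```bash
python3 -m pendant '[[0,0,0,0.0372,0,0],[0,0,0,0.0372,0,0],[0,0,0,0.0372,0,0],[0,0,0,0.0372,0,0],[0,0,-0.6,0,0,-0.037]]' >/dev/null
python3 -m pendant '[[0,0,0,0,0,-0.037],[0,0,0,0,0,-0.037],[0,0,0,0,0,0],[0,0,0,0,0,0]]'
cat > go.py <<'E'
from h import *
import sys
G=np.eye(4); G[:3,:3]=[[-.079,.9969,0],[.9969,.079,0],[0,0,-1]]; G[:3,3]=[.4962,-.3648,float(sys.argv[1])]
s=r.get_state(); T=T_tool(s); M=np.linalg.inv(T)@G
print(s["clock"],"pos",T[:3,3],"shift/25mm",M[:3,3]/.025,"turn/pi",R.from_matrix(M[:3,:3]).as_rotvec()/np.pi, "q7",s["q"][6])
E
python3 go.py 0.308
```

```text
clock: 16.85
tool_pos: [0.56, 0.1455, 0.3069]
eef_rot: [0.682, 0.73, 0.007, 0.025]
contact_force: [0.6, -0.3, -0.5]
opening: 0.156
finger_force: 45.0
16.85 pos [0.56   0.1455 0.3069] shift/25mm [-20.186   -3.9389   0.3361] turn/pi [ 0.0141  0.0088 -0.0035] q7 -0.6313945448316182
```

```bash
python3 -m pendant '[[0,0,0,0.0141,0.0088,-0.0035],[-0.96,-0.198,0,0,0,0],[-0.96,-0.198,0,0,0,0],[-0.96,-0.198,0,0,0,0],[-0.96,-0.198,0,0,0,0]]' >/dev/null
python3 -m pendant '[[-0.96,-0.198,0,0,0,0],[-0.96,-0.198,0,0,0,0],[-0.96,-0.198,0,0,0,0],[-0.96,-0.198,0,0,0,0],[-0.96,-0.198,0,0,0,0]]' >/dev/null
python3 -m pendant '[[-0.96,-0.198,0,0,0,0],[-0.96,-0.198,0,0,0,0],[-0.96,-0.198,0,0,0,0],[-0.96,-0.198,0,0,0,0],[-0.96,-0.198,0,0,0,0]]' >/dev/null
python3 -m pendant '[[-0.96,-0.198,0,0,0,0],[-0.96,-0.198,0,0,0,0],[-0.96,-0.198,0,0,0,0],[-0.96,-0.198,0,0,0,0],[-0.96,-0.198,0,0,0,0]]' >/dev/null
python3 -m pendant '[[-0.96,-0.198,0,0,0,0],[-0.96,-0.198,0,0,0,0],[0,0,0,0,0,0],[0,0,0,0,0,0],[0,0,0,0,0,0]]'
python3 go.py 0.308
```

```text
clock: 18.93
tool_pos: [0.4985, -0.3636, 0.3074]
eef_rot: [0.677, 0.736, 0.001, -0.0]
contact_force: [0.1, 0.3, -0.3]
opening: 0.156
finger_force: 45.0
18.9333 pos [ 0.4985 -0.3636  0.3074] shift/25mm [-0.0413 -0.0948 -0.0256] turn/pi [ 0.0006 -0.0006  0.001 ] q7 0.3214616816067763
```

```bash
python3 -m pendant '[[-0.041,-0.095,0.9,0,0,0],[0,0,0.9,0,0,0],[0,0,0.9,0,0,0],[0,0,0.9,0,0,0],[0,0,0.9,0,0,0]]' >/dev/null
python3 -m pendant '[[0,0,0,0,0,0],[0,0,0,0,0,0],[0,0,0,0,0,0]]'
python3 go.py 0.1077
```

```text
clock: 19.6
tool_pos: [0.4976, -0.365, 0.1969]
eef_rot: [0.677, 0.736, 0.002, 0.001]
contact_force: [0.8, 0.2, -0.6]
opening: 0.157
finger_force: 45.0
19.6 pos [ 0.4976 -0.365   0.1969] shift/25mm [ 0.0125 -0.0716  3.5679] turn/pi [ 0.0014 -0.      0.0016] q7 0.2471474704844367
```

```bash
python3 -m pendant '[[0,-0.056,0.2,0.0014,0,0.0016],[0,0,0.4,0,0,0],[0,0,0.4,0,0,0],[0,0,0.4,0,0,0],[0,0,0,0,0,0]]'
python3 -m pendant '[[0,0,0.5,0,0,0],[0,0,0.5,0,0,0],[0,0,0.5,0,0,0],[0,0,0.3,0,0,0],[0,0,0,0,0,0]]'
python3 -m pendant '[[0,0,0.08,0,0,0],[0,0,0.08,0,0,0],[0,0,0,0,0,0],[0,0,0,0,0,0]]'
python3 go.py 0.1077
```

```text
clock: 20.02
tool_pos: [0.4934, -0.3651, 0.1581]
eef_rot: [0.679, 0.734, -0.001, -0.003]
contact_force: [-0.5, -0.2, -1.3]
opening: 0.157
finger_force: 45.0
clock: 20.43
tool_pos: [0.4935, -0.365, 0.1131]
eef_rot: [0.679, 0.734, -0.001, -0.003]
contact_force: [-0.8, -0.5, -1.4]
opening: 0.153
finger_force: 45.0
clock: 20.77
tool_pos: [0.4951, -0.3658, 0.112]
eef_rot: [0.679, 0.734, -0.0, -0.001]
contact_force: [-0.4, -0.5, -0.4]
opening: 0.156
finger_force: 45.0
20.7667 pos [ 0.4951 -0.3658  0.112 ] shift/25mm [0.0374 0.0462 0.1716] turn/pi [-0.0004 -0.0001 -0.0003] q7 0.17916361700385455
```

```bash
python3 -m pendant '[[0.03,0.03,0.06,0,0,0],[0,0,0.06,0,0,0],[0,0,0.03,0,0,0],[0,0,0,0,0,0],[0,0,0,0,0,0]]'
python3 go.py 0.1077
```

```text
clock: 21.18
tool_pos: [0.4956, -0.3649, 0.1078]
eef_rot: [0.679, 0.734, -0.0, -0.001]
contact_force: [0.2, -0.4, -0.3]
opening: 0.158
finger_force: 45.0
21.1833 pos [ 0.4956 -0.3649  0.1078] shift/25mm [0.0011 0.0255 0.0052] turn/pi [-0.0006 -0.0002 -0.0002] q7 0.17485892765660588
```

```bash
python3 -m pendant '[[0,0,0.02,0,0,0],[0,0,0,0,0,0],[0,0,0,0,0,0]]' | sed -n 2,4p
python3 -m pendant '[[0,0,0,0,0,0],[0,0,0,0,0,0],[0,0,0,0,0,0],[0,0,0,0,0,0],[0,0,0,0,0,0]]' -0.1
python3 -m pendant '[[0,0,-0.5,0,0,0],[0,0,-1,0,0,0],[0,0,-1,0,0,0],[0,0,-1,0,0,0],[0,0,-1,0,0,0]]'
python3 -m pendant '[[0,0,-1,0,0,0],[0,0,-1,0,0,0],[0,0,0,0,0,0]]'
python3 - <<'E'
from m import *
p,d,c,T=shot("wrist","w7"); W=cloud(d,c,T); hsv=cv2.cvtColor(p,cv2.COLOR_BGR2HSV); H,S,V=cv2.split(hsv); z=W[...,2]
x,y=W[...,0],W[...,1]
m=((H<6)|(H>173))&(S>100)&(z>.1)&(z<.18)&(abs(x-.496)<.04)&(abs(y+.365)<.05); m2=m&(z>.15)
print(m.sum(),rect(m2,W),np.percentile(z[m],[1,50,90,95,99]), W[m].min(0),W[m].max(0))
E
python3 bar.py | head -0; python3 go.py 0.26
```

```text
tool_pos: [0.4956, -0.3649, 0.1077]
eef_rot: [0.679, 0.734, -0.0, -0.001]
contact_force: [-0.8, 0.6, 3.4]
clock: 21.85
tool_pos: [0.4956, -0.3649, 0.1073]
eef_rot: [0.679, 0.734, -0.0, -0.001]
contact_force: [0.1, 0.5, 0.6]
opening: 0.447
finger_force: 0.0
clock: 22.27
tool_pos: [0.4958, -0.3648, 0.222]
eef_rot: [0.679, 0.734, -0.0, -0.001]
contact_force: [0.7, -1.3, -0.4]
opening: 0.456
finger_force: 0.0
clock: 22.52
tool_pos: [0.4988, -0.3658, 0.2761]
eef_rot: [0.679, 0.734, 0.001, 0.004]
contact_force: [1.1, 0.0, -0.3]
opening: 0.447
finger_force: 0.0
643 ((0.4959363639354706, -0.3648277223110199), (0.013807561248540878, 0.023012733086943626), 3.6241581439971924) [0.1017 0.1533 0.1551 0.1554 0.1561] [ 0.4885 -0.3764  0.1003] [ 0.5028 -0.353   0.1565]
22.7167 pos [ 0.4951 -0.3648  0.2693] shift/25mm [-0.005   0.0443  0.3733] turn/pi [-0.001  -0.0004 -0.0002] q7 0.2944462038619813Exception ignored on flushing sys.stdout:
BrokenPipeError: [Errno 32] Broken pipe
```

The key is home: its top is at 156 mm, upright, and contact was felt at 3.4 N. Next I'll locate the bar.

```bash
cat > b3.py <<'E'
from bar import *
for n in ("scene","top"):
    p,d,c,T=shot(n); W=cloud(d,c,T); q=W[...,:2]-S; X=q@ex; Y=q@ey; z=W[...,2]
    m=(abs(z-.078)<.008)&(X<-.07)&(X>-.30)&(Y>-.1)&(Y<.2)
    f=m&(X<X[m].min()+.025); y0,y1=Y[f].min(),Y[f].max()
    f=f&(Y>y0+.015)&(Y<y1-.015)
    k=np.polyfit(Y[f],X[f],1); xm=np.median(X[f]); ym=(y0+y1)/2; w=S+ex*xm+ey*ym
    P=(W[...,2]>.045)&(W[...,2]<.07)&(X>-.09)&(abs(Y)<.1)&(p[...,0].astype(int)-p[...,2]>30)
    print(n,f.sum(),"barX",xm,"Y",y0,y1,"slope",np.degrees(k[0]),"top z",np.percentile(z[f],95),"world",w, "pack px",P.sum())
    cv2.imwrite(f"pics/{n}_b.png",p)
E
python3 b3.py
```

```text
scene 136 barX -0.14043372349220717 Y -0.0066174005861979615 0.11893096986920465 slope -0.019600573903395202 top z 0.08424703710325593 world [0.5245 0.2144] pack px 1051
top 97 barX -0.14097434869451192 Y -0.006840041458583751 0.11501052280901572 slope -0.23156614751442847 top z 0.08429256804568061 world [0.5234 0.2126] pack px 179
```

```bash
python3 -m pendant '[[0.957,0.124,0,0,0,0],[0.957,0.124,0,0,0,0],[0.957,0.124,0,0,0,0],[0.957,0.124,0,0,0,0],[0.957,0.124,0,0,0,0]]' >/dev/null
python3 -m pendant '[[0.957,0.124,0,0,0,0],[0.957,0.124,0,0,0,0],[0.957,0.124,0,0,0,0],[0.957,0.124,0,0,0,0],[0.957,0.124,0,0,0,0]]' >/dev/null
python3 -m pendant '[[0.957,0.124,0,0,0,0],[0.957,0.124,0,0,0,0],[0.957,0.124,0,0,0,0],[0.957,0.124,0,0,0,0],[0.957,0.124,0,0,0,0]]' >/dev/null
python3 -m pendant '[[0.957,0.124,0,0,0,0],[0.957,0.124,0,0,0,0],[0.957,0.124,0,0,0,0],[0.957,0.124,0,0,0,0],[0.957,0.124,0,0,0,0]]' >/dev/null
python3 -m pendant '[[0.957,0.124,0,0,0,0],[0.957,0.124,0,0,0,0],[0.957,0.124,0,0,0,0],[0.957,0.124,0,0,0,0],[0,0,0,0,0,0.037]]' >/dev/null
python3 -m pendant '[[0,0,0,0,0,0.037],[0,0,0,0,0,0.037],[0,0,0,0,0,0],[0,0,0,0,0,0],[0,0,0,0,0,0]]'
cat > go2.py <<'E'
from h import *
import sys
a=np.radians(-15.4); G=np.eye(4); G[:3,:3]=np.array([[-np.sin(a),np.cos(a),0],[np.cos(a),np.sin(a),0],[0,0,-1]]); G[:3,3]=[.524,.2135,float(sys.argv[1])]
s=r.get_state(); T=T_tool(s); M=np.linalg.inv(T)@G
print(s["clock"],"pos",T[:3,3],"shift/25mm",M[:3,3]/.025,"turn/pi",R.from_matrix(M[:3,:3]).as_rotvec()/np.pi)
E
python3 go2.py .0573; python3 b2.py
```

```text
clock: 25.32
tool_pos: [0.5249, 0.2131, 0.2696]
eef_rot: [0.795, 0.606, -0.001, -0.001]
contact_force: [-0.5, 0.0, 0.2]
opening: 0.447
finger_force: 0.0
25.3167 pos [0.5249 0.2131 0.2696] shift/25mm [ 0.0107 -0.0142  8.4939] turn/pi [-0.0009  0.0002  0.0004]
barX -0.14207980252432928 red z max in tool None t 25.3667 z 0.26975970663193616 F -0.26026215657916446
```

```bash
python3 -m pendant '[[0,-0.014,1,-0.0009,0,0],[0,0,1,0,0,0],[0,0,1,0,0,0],[0,0,1,0,0,0],[0,0,1,0,0,0]]' >/dev/null
python3 -m pendant '[[0,0,0.8,0,0,0],[0,0,0.5,0,0,0],[0,0,0,0,0,0],[0,0,0,0,0,0]]'
python3 go2.py .0573; python3 b2.py
```

```text
clock: 26.12
tool_pos: [0.5246, 0.2132, 0.1122]
eef_rot: [0.796, 0.606, -0.0, 0.0]
contact_force: [0.1, -0.1, -0.3]
opening: 0.453
finger_force: 0.0
26.1167 pos [0.5246 0.2132 0.1122] shift/25mm [ 0.0052 -0.0254  2.197 ] turn/pi [-0.0001  0.0002 -0.0003]
barX -0.1412954473087778 red z max in tool None t 26.1667 z 0.11305258055910979 F 0.41820816146299483
```

```bash
python3 -m pendant '[[0,-0.025,0.6,0,0,0],[0,0,0.6,0,0,0],[0,0,0.5,0,0,0],[0,0,0.4,0,0,0],[0,0,0,0,0,0]]'
python3 -m pendant '[[0,0,0,0,0,0],[0,0,0,0,0,0],[0,0,0,0,0,0],[0,0,0,0,0,0],[0,0,0,0,0,0]]' -1 20
python3 -m pendant '[[0,0,0,0,0,0],[0,0,0,0,0,0]]'
```

```text
clock: 26.58
tool_pos: [0.524, 0.2133, 0.0595]
eef_rot: [0.796, 0.605, -0.0, 0.0]
contact_force: [-0.5, -0.0, 0.3]
opening: 0.45
finger_force: 0.0
clock: 27.0
tool_pos: [0.5244, 0.2139, 0.0608]
eef_rot: [0.796, 0.605, 0.001, 0.0]
contact_force: [-0.6, 0.4, 2.7]
opening: 0.129
finger_force: 20.0
clock: 27.17
tool_pos: [0.5245, 0.2139, 0.0607]
eef_rot: [0.796, 0.605, 0.001, 0.0]
contact_force: [-1.2, 0.8, 5.0]
opening: 0.122
finger_force: 20.0
```

```bash
python3 -m pendant '[[0,-0.1,0,0,0,0],[0,-0.2,0,0,0,0],[0,-0.25,0,0,0,0],[0,-0.25,0,0,0,0],[0,-0.25,0,0,0,0]]' | sed -n 1,4p
python3 -m pendant '[[0,-0.25,0,0,0,0],[0,-0.25,0,0,0,0],[0,-0.25,0,0,0,0],[0,-0.25,0,0,0,0],[0,-0.25,0,0,0,0]]' | sed -n 1,4p
python3 -m pendant '[[0,-0.2,0,0,0,0],[0,-0.15,0,0,0,0],[0,-0.1,0,0,0,0],[0,-0.05,0,0,0,0],[0,0,0,0,0,0]]' | sed -n 1,4p
```

```text
clock: 27.58
tool_pos: [0.4994, 0.2207, 0.0607]
eef_rot: [0.796, 0.605, 0.001, 0.001]
contact_force: [0.4, -0.2, 7.0]
clock: 28.0
tool_pos: [0.4692, 0.2289, 0.0606]
eef_rot: [0.796, 0.605, 0.001, 0.001]
contact_force: [1.1, -0.9, 7.1]
clock: 28.42
tool_pos: [0.4565, 0.2324, 0.0606]
eef_rot: [0.796, 0.605, 0.001, 0.0]
contact_force: [-0.8, -0.3, 8.5]
```

```bash
python3 -m pendant '[[0,-0.06,0,0,0,0],[0,-0.06,0,0,0,0],[0,0,0,0,0,0]]' | sed -n 1,4p
python3 -m pendant '[[0,-0.06,0,0,0,0],[0,-0.06,0,0,0,0],[0,0,0,0,0,0]]' | sed -n 1,4p
python3 -m pendant '[[0,-0.06,0,0,0,0],[0,-0.06,0,0,0,0],[0,0,0,0,0,0]]' | sed -n 1,4p
```

```text
clock: 28.67
tool_pos: [0.4538, 0.2331, 0.0606]
eef_rot: [0.796, 0.605, 0.001, 0.001]
contact_force: [-0.0, -0.4, 8.8]
clock: 28.92
tool_pos: [0.451, 0.2339, 0.0606]
eef_rot: [0.796, 0.605, 0.001, 0.001]
contact_force: [-0.1, 0.1, 8.5]
clock: 29.17
tool_pos: [0.45, 0.2342, 0.0607]
eef_rot: [0.796, 0.605, 0.002, 0.001]
contact_force: [4.3, -1.5, 6.1]
```

The drawer is at its stop: 77 mm of travel and the force is rising. I'll release the bar and rise clear.

```bash
python3 -m pendant '[[0,-0.04,0,0,0,0],[0,0,0,0,0,0]]' | sed -n 1,4p
python3 -m pendant '[[0,0,0,0,0,0],[0,0,0,0,0,0],[0,0,0,0,0,0],[0,0,0,0,0,0],[0,0,0,0,0,0]]' -0.1
python3 -m pendant '[[0,0,-0.3,0,0,0],[0,0,-0.6,0,0,0],[0,0,-1,0,0,0],[0,0,-1,0,0,0],[0,0,-1,0,0,0]]' | sed -n 1,4p
python3 -m pendant '[[0,0,-1,0,0,0],[0,0,-1,0,0,0],[0,0,-1,0,0,0],[0,0,0,0,0,0],[0,0,0,0,0,0]]' | sed -n 1,4p
python3 b2.py; python3 b3.py
```

```text
clock: 29.33
tool_pos: [0.45, 0.2342, 0.0607]
eef_rot: [0.797, 0.604, 0.002, 0.002]
contact_force: [5.6, -2.2, 4.9]
clock: 29.75
tool_pos: [0.4465, 0.235, 0.0598]
eef_rot: [0.796, 0.606, -0.0, 0.0]
contact_force: [0.4, -0.2, -0.2]
opening: 0.447
finger_force: 0.0
clock: 30.17
tool_pos: [0.4466, 0.2347, 0.1589]
eef_rot: [0.796, 0.605, -0.0, 0.0]
contact_force: [0.2, 1.4, 0.6]
clock: 30.58
tool_pos: [0.4475, 0.2352, 0.234]
eef_rot: [0.796, 0.605, 0.002, 0.001]
contact_force: [-0.1, 0.1, 0.2]
barX -0.2159452356421956 red z max in tool -0.015988825361295478 t 30.6333 z 0.23278065218971813 F 0.036872618494301276
scene 128 barX -0.2143817028200613 Y -0.006200852978964965 0.11726167167362557 slope 0.12786983568138227 top z 0.08477946268834952 world [0.4531 0.2335] pack px 1463Traceback (most recent call last):
  File "b3.py", line 7, in <module>
    k=np.polyfit(Y[f],X[f],1); xm=np.median(X[f]); ym=(y0+y1)/2; w=S+ex*xm+ey*ym
    raise TypeError("expected non-empty vector for x")
TypeError: expected non-empty vector for x
```

```bash
python3 - <<'E'
from bar import *
W=np.load("pics/sceneW.npy"); q=W[...,:2]-S; X=q@ex;Y=q@ey;z=W[...,2]
m=(abs(z-.078)<.008)&(X<-.07)&(X>-.3)&(Y>-.1)&(Y<.2); f=m&(X<X[m].min()+.025)&(Y>.009)&(Y<.1); print(np.median(X[f]))
p,d,c,T=shot("scene","fin")
E
```

```text
-0.10574622367831772
```

View pics/fin.png

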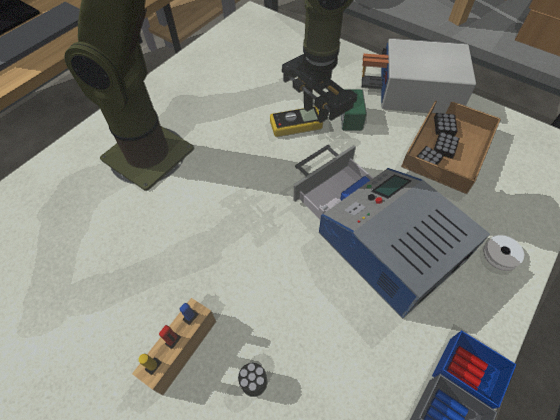

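The drawer is out to its stop, with the bar about 109 mm from its shut position at (325,160). The blue pack is in it at (355,187). The key stands in the block at (168,335), and the arm is clear of everything.

```bash
python3 -c "
from plant import r
print(r.finish_job())"
```

```text
the job is handed in; nothing more can be done
None
```

I handed the job in at about 31 s: the catch is tripped, the key is back home in the tool block, and the drawer is out to its stop (about 109 mm by camera) with the battery pack still in it.

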